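# Load the food processor with apple, lock its lid at the mark and pulse

## Robot

A 7-joint arm with a two-finger parallel gripper is mounted at the origin on the work surface. World frame = base frame: x ahead of the robot, y to its left, z up, the work surface at z = 0. Lengths are in m, angles in rad, forces in N, time in s.
With the tool pointing down it reaches from about 0.4 to 0.85 m from the base axis. Payload 10.4 kg.
Tool frame: the origin (TCP) lies at the very end of the fingers, on their centre line; the grasp point (between the pads) lies 19 mm behind it; z points along the fingers, y is the line along which they close (so a half turn about z gives the same grasp; the last joint's range is limited). The gripper opens to 87 mm and grips with 3 to 60 N. Pads are 19 mm wide; open, the fingers measure 117 mm over their backs; the gripper's body (75 mm by 190 mm) begins 51 mm behind the grasp point.
Start: joints at [1.14, 0.332, -0.065, 1.46, 0.022, 1.35, -0.088], TCP at [0.248, -0.574, 0.223] pointing down, gripper open.
Joint ranges: [-2.6, 2.6], [-0.5, 2.12], [-1.47, 1.34], [0.16, 2.42], [-1.27, 4.41], [0.06, 2.06], [-2.6, 2.6]. Speed limits (rad/s): [2.22, 2.22, 2.79, 2.79, 3.14, 3.14, 3.14].

## Interface

Orientations are given as a unit quaternion [x, y, z, w].
In Python, from bench import r gives the robot as it stands.
- The arm moves only by the shell command python3 -m crank 'ROWS' [FORCE]. ROWS is JSON, a list that holds one entry, the list of rows, each a list of 5 numbers: the shift along the tool's x, y, z in mm, then the turn about the tool's z in degrees, then the opening, from -1 (shut) to 1 (fully open). A call has 1 to 20 rows; each row is the pose to reach, as a shift and turn from the pose commanded when the call began, along the tool's axes at that moment; what a row does not reach only later rows make up. A row lasts 1/10 s, in which the tool goes at most 50 mm and 8.59 degrees, less where a joint would pass 70% of its speed; a pose out of reach is approached as far as the arm can. A call with a gripper value outside its range is refused whole. The fingers move at their own pace and stop on an object; FORCE is the grip in N (left out, the last holds). Time passes only in rows, so rows that repeat a pose let the fingers close. It gives the time, the measured TCP pose, the force, the opening and the grip force at its end, in the units of the state.
- r.read_state(): the state, without advancing time (a new reading comes with each control period).
- r.camera(name): name is "scene" or "side" or "wrist"; returns a dict with "image" (420x560x3 uint8, red, green, blue), "vfov" (degrees; the focal length in pixels is half the picture's height over the tangent of half this angle, whatever the lens; pixels are square), "cx", "cy" (the principal point, pixels), "k1" (the pictures are not rectified: a ray, as slopes to the right and down, at radius r is drawn at 1 + k1 r^2 times it, then the intrinsics apply), "eye" and "attitude" of the camera in the world. Camera axes: x right, y down, z forward; pixel columns grow to the right and rows downward; lengths in m; the calibration is good to about 2 mm. A picture is of the moment at which its call begins. There is no depth.
- r.close_job(): hands the job in; it is judged then, once.
The state is a dict: "time": time; "joint_positions": joint angles; "joint_vel": joint speeds; "joint_torque": joint torques, N m; "ee_pos": TCP position; "eef_rot": TCP orientation; "ft_force": force on the tool from outside, world axes, zero at the start; "torque": the same for the moment, N m; "width": finger opening in m; "grip_force": force on a finger pad.
Only numpy, scipy, OpenCV 4.12 (cv2) and the standard library are available. Lean on these libraries where they do the work, as an engineer would, in place of code of your own. Each camera call takes 0.05 s, during which the arm holds its last target. There are 200 camera calls.

## Task

Put every apple piece from the board into the food processor's bowl, set the lid flat on the bowl with its orange tab at the black open mark, turn it clockwise until the tab is in the catch and points at the red lock mark, and only then press the green pulse button fully down and let it go. Clear all the apple cores into the steel waste pan, at whatever moment suits you. Never press the button while the lid is not locked, and leave the juice bottle, the prep bowl and the knife where they are.

Things in the scene. Friction and masses are not known exactly. Their poses are not given: they have to be found in the camera images.
- processor: compact white food processor, fixed. Origin on the bowl's axis at bench height, z up, y from the bowl to the motor tower. Foot under the bowl 152 mm across, 45 mm high. The tower (144 mm along x) spans y = 76 to 170 mm; its front ledge is 156 mm high, its grey head (from y = 102 mm) 186 mm. Lid locked: its tab points along this +y
- bowl_rim (a point): centre of the mouth of the processor's clear bowl, level with its rim, 160 mm above the bench; axes as the processor's. Bowl: outer diameter 128 mm, inner about 118 mm, floor 50 mm above the bench, with a blade hub 26 mm across and 40 mm high in its middle
- lock_mark (a point): red mark on the roof of the grey catch, 92 mm from the bowl's axis along the processor's y, 178 mm above the bench; axes as the processor's. In its x and y the roof spans x -11 to 25, y -12 to 12 mm. Free height under it 16 mm (156 to 172 mm above the bench). Closed at x = 13 mm by a stop wall; the tab enters from -x, as the lid turns clockwise seen from above
- open_mark (a point): black mark on the tower's front ledge, 103 mm from the bowl's axis, 35 degrees counter-clockwise (seen from above) of the lock mark: lid tab here while the lid is set down, clear of the catch; axes as the processor's
- lid_grip (a point): loose lid, 160 g, at the centre of its grip bar. Disc 136 mm across, 6 mm thick; grey bar on top, 14 mm wide (lid's x), 60 long (lid's y), 26 high; plug below, 12 mm deep, 111 mm across at most, on which it stands. The point is 13 mm below the bar's top, 13 above the disc's top, 31 above the plug's foot; 179 mm above the bench when seated on the bowl, where the lid turns freely
- lid_tab (a point): middle of the outer end of the lid's orange tab (20 mm wide, 6 mm thick, level with the disc), 88 mm from the lid's centre along its own +y and 16 mm lower than lid_grip; axes as the lid's
- pulse_top (a point): centre of the top of the round green pulse button (30 mm across) on the tower's head, 204 mm above the bench when up, 148 mm from the bowl axis along the processor's y; pressed straight down
- pulse (a joint): travel of the green button, 0 m up, 0.006 m fully down; it springs back, and takes 1.5 N to start and 5 N fully down
- board: green cutting board lying fixed on the bench, 300 mm along its x, 250 mm along its y, 12 mm thick; origin at the centre of its underside
- pan: open rectangular stainless-steel waste pan, fixed, 176 mm along its x, 162 mm along its y, 65 mm high, walls and floor 4 mm; origin at the centre of its underside
- piece1_mid (a point): apple piece, may be absent: red curved skin on top, cream cut faces below and on both flat sides; 62 mm long, 30 mm wide, 25 mm high, 40 g; the point is its centre, half-way up. Its own x runs along its length, y across its width, z up as it lies at the start
- piece2_mid (a point): apple piece, may be absent: red curved skin on top, cream cut faces below and on both flat sides; 62 mm long, 30 mm wide, 25 mm high, 40 g; the point is its centre, half-way up. Its own x runs along its length, y across its width, z up as it lies at the start
- piece3_mid (a point): apple piece, may be absent: red curved skin on top, cream cut faces below and on both flat sides; 62 mm long, 30 mm wide, 25 mm high, 40 g; the point is its centre, half-way up. Its own x runs along its length, y across its width, z up as it lies at the start
- piece4_mid (a point): apple piece, may be absent: red curved skin on top, cream cut faces below and on both flat sides; 62 mm long, 30 mm wide, 25 mm high, 40 g; the point is its centre, half-way up. Its own x runs along its length, y across its width, z up as it lies at the start
- core1_mid (a point): apple core, may be absent: square cream bar with brown seeds, red ends and a stalk; 56 mm long, 24 mm wide, 24 mm high, 25 g; the point is its centre, half-way up. Its own x runs along its length, y across its width, z up as it lies at the start
- core2_mid (a point): apple core, may be absent: square cream bar with brown seeds, red ends and a stalk; 56 mm long, 24 mm wide, 24 mm high, 25 g; the point is its centre, half-way up. Its own x runs along its length, y across its width, z up as it lies at the start
- core3_mid (a point): apple core, may be absent: square cream bar with brown seeds, red ends and a stalk; 56 mm long, 24 mm wide, 24 mm high, 25 g; the point is its centre, half-way up. Its own x runs along its length, y across its width, z up as it lies at the start
- juice: bystander: yellow lemon-juice bottle, 54 mm across, 160 mm high; origin under its centre; leave it alone
- prepbowl: bystander: steel prep bowl, 124 mm across, 55 mm high; origin under its centre; leave it alone
- knife: bystander: paring knife lying flat, 195 mm long along its x, 18 mm wide, 14 mm high; origin between handle and blade; leave it alone

How it is judged:
By the outcome, as a careful person would: the job done as asked, in the order asked, and still so for the second after the job is handed in, with the robot touching nothing.
Of piece1, piece2, piece3, piece4 only 2 to 4 are there at a start; the rules pass over those that are not, and their reading is None.
Of core1, core2, core3 only 2 to 3 are there at a start; the rules pass over those that are not, and their reading is None.
At some moment in a run one of piece1, piece2, piece3, piece4, core1, core2, core3 may be knocked a few centimetres aside while the robot is not near it.
Once in a run the grip may slacken for a moment while it holds something.
It also fails if it takes over 210 s, if anything falls off the work surface, if the arm or the gripper's body presses on something with over 40 N, if the wrist force passes 120 N, or if a joint passes its speed limit or range.

## Working session

There is one attempt and no reset: what is moved stays moved. The work goes in short steps, Python scripts to look and compute and a shell command to move; the robot and the scene stay as the last step left them, time stands still between calls to the robot, and variables do not carry over. Pictures are saved under pics/ and viewed, at most 17 in all, crops included, and the job is handed in when it is done.

```bash
ls; mkdir -p pics; cat > h.py <<'E'
import numpy as np, cv2
from scipy.spatial.transform import Rotation as R
from bench import r
def cam(n,f=None):
    c=r.camera(n)
    if f: cv2.imwrite('pics/'+f,c['image'][:,:,::-1])
    return c
def K(c):
    f=210/np.tan(np.radians(c['vfov'])/2); return np.array([[f,0,c['cx']],[0,f,c['cy']],[0,0,1]])
def rot(c):
    a=np.array(c['attitude'],float); return R.from_quat(a).as_matrix() if a.size==4 else a.reshape(3,3)
def px(c,u,v,z):
    k=np.array([c['k1'],0,0,0,0.]); s=cv2.undistortPoints(np.array([[[u,v]]],float),K(c),k)[0,0]
    d=rot(c)@np.array([*s,1]); e=np.array(c['eye']); return e+d*(z-e[2])/d[2]
def proj(c,p):
    q=(np.array(p)-c['eye'])@rot(c); return cv2.projectPoints(q.reshape(-1,1,3),np.zeros(3),np.zeros(3),K(c),np.array([c['k1'],0,0,0,0.]))[0][:,0]
def togo(p,st=None):
    """shift in tool axes (mm) from current TCP to world p"""
    st=st or r.read_state(); return np.round(R.from_quat(st['eef_rot']).inv().apply(np.array(p)-st['ee_pos'])*1000,1)
E
python3 - <<'E'
from h import *
import pickle
cs={}
for n in ('scene','side','wrist'):
    c=cam(n,n+'0.png'); cs[n]=c; print(n,{k:np.round(v,4) for k,v in c.items() if k!='image'})
pickle.dump(cs,open('c0.pkl','wb'))
s=r.read_state(); print(s); print(R.from_quat(s['eef_rot']).as_matrix().round(3))
E
```

```text
pics
scene {'vfov': np.float64(42.6923), 'cx': np.float64(275.053), 'cy': np.float64(210.486), 'k1': np.float64(0.0638), 'eye': array([ 1.5049, -0.2348,  1.1275]), 'attitude': array([ 0.7281,  0.5715, -0.2368, -0.2952])}
side {'vfov': np.float64(43.4127), 'cx': np.float64(278.9016), 'cy': np.float64(212.1431), 'k1': np.float64(-0.044), 'eye': array([0.3847, 1.0844, 0.9895]), 'attitude': array([-0.0764,  0.8958, -0.4369,  0.0303])}
wrist {'vfov': np.float64(68.2091), 'cx': np.float64(277.4265), 'cy': np.float64(206.0994), 'k1': np.float64(-0.0636), 'eye': array([ 0.3192, -0.5422,  0.3834]), 'attitude': array([ 0.8269, -0.5438, -0.0787,  0.1195])}
{'time': 0.15, 'joint_positions': array([ 1.14041627,  0.33273201, -0.06470132,  1.46070909,  0.02163596,
        1.34988879, -0.08846596]), 'joint_vel': array([ 1.22589482e-03, -1.18309794e-03, -1.19647047e-03, -2.45522638e-03,
       -2.60059986e-05, -7.07994111e-04, -1.17339319e-03]), 'joint_torque': array([ 9.64657302e-04, -6.23631907e+01,  2.47047917e-02, -3.90139711e+01,
       -6.12729415e-02,  3.73337336e-02,  1.64531889e-04]), 'ee_pos': array([ 0.24774031, -0.57350682,  0.22195217]), 'eef_rot': array([ 9.79280201e-01,  2.02509302e-01, -1.42900823e-04, -5.00457457e-04]), 'ft_force': array([0.00198538, 0.17997209, 0.7446071 ]), 'torque': array([ 0.01551995,  0.01844718, -0.00711607]), 'grip_force': 0.0, 'width': 0.08685097893526153}
[[ 0.918  0.397 -0.   ]
 [ 0.397 -0.918  0.001]
 [-0.    -0.001 -1.   ]]
```

View pics/scene0.png

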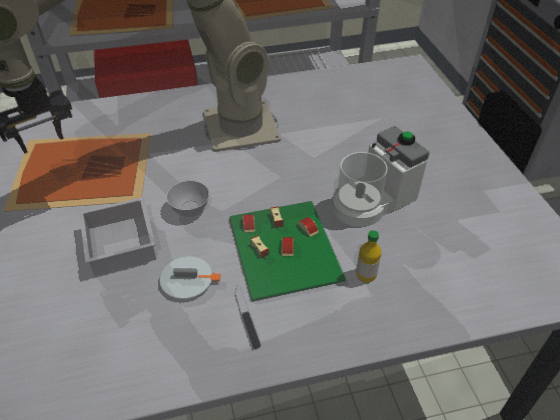

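View pics/side0.png

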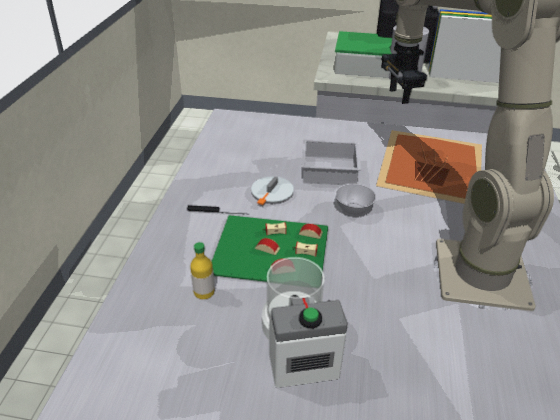

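The scene picture shows three pieces (248,222), (309,227), (288,246) and two cores (277,217), (260,247). It also shows the lid at (187,277) with its tab towards (215,277), the pan at (118,238), and the processor at (365,185) with its button at (407,138). I'll enlarge crops to measure these.

```bash
python3 - <<'E'
from h import *
import pickle
cs=pickle.load(open('c0.pkl','rb'))
def crop(n,x,y,w,h,s,f):
    cv2.imwrite('pics/'+f,cv2.resize(cs[n]['image'][y:y+h,x:x+w,::-1],None,fx=s,fy=s,interpolation=cv2.INTER_CUBIC))
crop('scene',150,195,200,150,4,'cropA.png')
crop('scene',320,115,120,110,5,'cropB.png')
c=cs['scene']
for n,u,v,z in [('p1',249,222,.037),('p2',309,227,.037),('p3',288,246,.037),('c1',277,216,.036),('c2',260,246,.036),('btn',407,138,.204),('lid',187,277,.018),('tab',219,278,.015)]:
    print(n,px(c,u,v,z).round(3), proj(cs['side'],px(c,u,v,z)).round(0))
E
```

```text
p1 [ 0.488 -0.073  0.037] [[305. 225.]]
p2 [0.547 0.084 0.037] [[276. 260.]]
p3 [0.6   0.011 0.037] [[261. 239.]]
c1 [0.484 0.009 0.036] [[303. 244.]]
c2 [ 0.581 -0.062  0.036] [[273. 224.]]
btn [0.438 0.389 0.204] [[305. 310.]]
lid [ 0.623 -0.264  0.018] [[271. 187.]]
tab [ 0.643 -0.184  0.015] [[259. 202.]]
```

View pics/cropA.png

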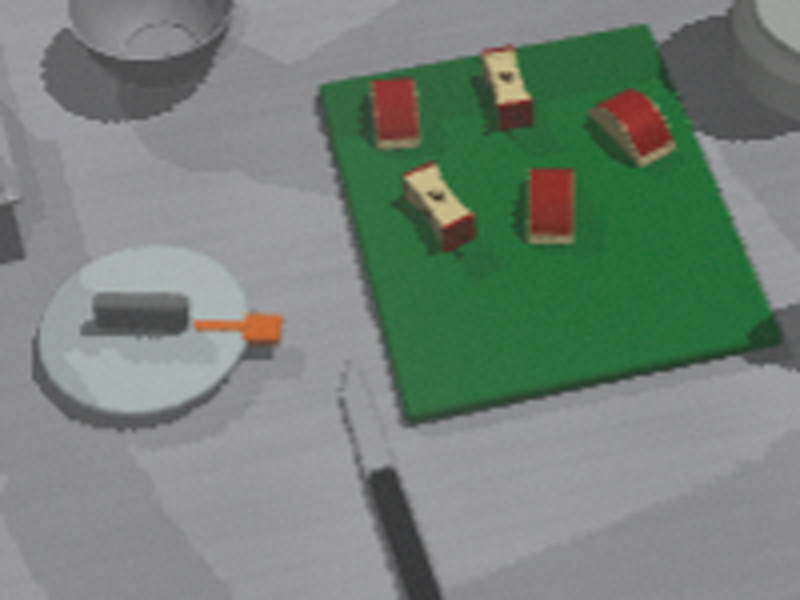

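View pics/cropB.png

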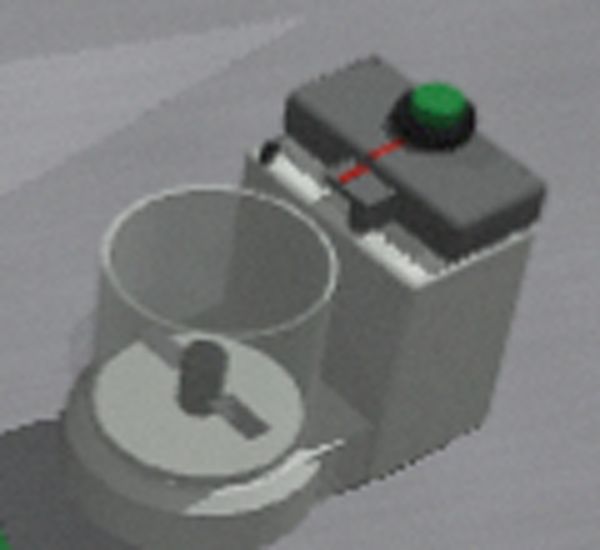

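```bash
cat >> h.py <<'E'
def blobs(c,lo,hi,amin=15,roi=None):
    h=cv2.cvtColor(c['image'],cv2.COLOR_RGB2HSV); m=cv2.inRange(h,np.array(lo),np.array(hi))
    if lo[0]==0: m|=cv2.inRange(h,np.array([172,lo[1],lo[2]]),np.array([180,hi[1],hi[2]]))
    if roi: x,y,w,hh=roi; k=np.zeros_like(m); k[y:y+hh,x:x+w]=m[y:y+hh,x:x+w]; m=k
    n,l,s,ce=cv2.connectedComponentsWithStats(m)
    return [(s[i,4],ce[i].round(1),s[i,:4]) for i in range(1,n) if s[i,4]>=amin], l
RED=((0,110,60),(6,255,255)); ORG=((7,170,120),(18,255,255)); GRN=((50,120,40),(80,255,255)); CREAM=((12,40,140),(30,150,255))
E
python3 - <<'E'
from h import *
import pickle
cs=pickle.load(open('c0.pkl','rb'))
rois=dict(scene=(150,115,290,220),side=(190,170,170,160))
for n in ('scene','side'):
    for k,col in dict(RED=RED,ORG=ORG,GRN=GRN,CREAM=CREAM).items():
        print(n,k,*[(int(a),b.tolist(),d.tolist()) for a,b,d in blobs(cs[n],*col,12,rois[n])[0]],sep='\n  ')
E
```

```text
scene
  RED
  (138, [248.3, 221.9], [244, 215, 10, 15])
  (138, [309.3, 224.9], [300, 218, 17, 16])
  (23, [277.6, 222.6], [275, 220, 7, 7])
  (147, [287.3, 245.0], [283, 237, 10, 17])
  (15, [264.2, 251.3], [261, 249, 7, 6])
scene
  ORG
  (62, [212.8, 276.4], [199, 274, 21, 6])
scene
  GRN
  (76, [407.0, 135.6], [402, 132, 11, 9])
  (6078, [286.6, 253.7], [231, 202, 113, 96])
  (87, [373.0, 235.6], [368, 231, 11, 11])
scene
  CREAM
  (79, [275.8, 214.0], [271, 208, 12, 13])
  (12, [313.0, 233.2], [310, 232, 7, 4])
  (92, [258.5, 243.6], [251, 236, 16, 16])
side
  RED
  (114, [311.7, 228.0], [301, 224, 20, 12])
  (123, [269.0, 243.6], [258, 239, 20, 13])
  (26, [304.9, 302.7], [303, 298, 5, 10])
side
  ORG
  (35, [261.7, 200.6], [258, 195, 9, 10])
side
  GRN
  (4078, [258.2, 247.5], [212, 216, 116, 65])
  (80, [199.0, 247.4], [195, 243, 9, 10])
  (178, [310.4, 314.4], [303, 308, 16, 14])
side
  CREAM
  (138, [275.9, 227.9], [267, 223, 19, 11])
  (79, [309.2, 233.0], [300, 230, 20, 8])
  (160, [305.7, 248.2], [297, 242, 19, 13])
  (89, [266.8, 248.6], [256, 245, 23, 9])
  (22, [199.7, 277.0], [192, 275, 16, 4])
```

```bash
python3 - <<'E'
from h import *
import pickle
from scipy.optimize import least_squares
cs=pickle.load(open('c0.pkl','rb'))
sc,sd=cs['scene'],cs['side']
th=np.linspace(0,2*np.pi,181)
def W(p,q):
    c,s=np.cos(p[2]),np.sin(p[2]); q=np.atleast_2d(q); return np.c_[p[0]+c*q[:,0]-s*q[:,1],p[1]+s*q[:,0]+c*q[:,1],q[:,2]]
def f(p,out=False):
    circ=W(p,np.c_[.0635*np.cos(th),.0635*np.sin(th),0*th+.16]); e=proj(sc,circ)
    B=np.array([320,115]); cr=lambda u,v:B+np.array([u,v])/5-.4
    r_=[e[:,0].min()-cr(102,0)[0],e[:,0].max()-cr(338,0)[0],e[:,1].min()-cr(0,187)[1],e[:,1].max()-cr(0,338)[1]]
    r_+=list(proj(sc,W(p,[0,.148,.202]))[0]-[407,135.6])+list(proj(sd,W(p,[0,.148,.202]))[0]-[310.4,314.4])
    a=np.radians(125); r_+=list(proj(sc,W(p,[.103*np.cos(a),.103*np.sin(a),.157]))[0]-cr(270,153))
    return np.array(r_)
s=least_squares(f,[.5,.25,.5],loss='soft_l1'); print('proc',s.x.round(4),np.degrees(s.x[2]).round(1),s.fun.round(1))
np.save('proc.npy',s.x)
for q in [(0,0,.16),(0,.092,.178),(0,.148,.204),(-.059,.0844,.156)]: print(W(s.x,q).round(4), proj(sd,W(s.x,q)).round(0))
# triangulate helper
def tri(a,b):
    g=lambda X:np.r_[proj(sc,X)[0]-a,proj(sd,X)[0]-b]
    t=least_squares(g,[.5,0,.03]); return t.x.round(4),t.fun.round(1)
print('btn',tri([407,135.6],[310.4,314.4]),'tabcol',tri([212.8,276.4],[261.7,200.6]))
# pieces
for n,u,v,z in [('p1',248.3,221.9,.033),('p2',309.3,224.9,.033),('p3',287.3,245,.033),('c1',275.8,214,.036),('c2',258.5,243.6,.036)]:
    print(n,px(sc,u,v,z).round(3), proj(sd,px(sc,u,v,z)).round(0))
print('lid disc',px(sc,150+143/4,195+330/4,.018), 'tab end',px(sc,150+282/4,195+329/4,.013),'bar',px(sc,150+141/4,195+300/4,.044))
print('side bar', px(sd,272,182,.044))
for u,v in [(320,87),(650,27),(780,343),(410,420)]: print('board',px(sc,150+u/4,195+v/4,.012).round(3))
for u,v in [(83,209),(143,205),(155,234),(79,252)]: print('pan',px(sc,u,v,.065).round(3))
E
```

```text
proc [0.4741 0.2556 0.3293] 18.9 [ 0.3  0.1 -0.4 -0.1  0.4  0.1  0.2 -0.8  0.   0.1]
[[0.4741 0.2556 0.16  ]] [[296. 276.]]
[[0.4443 0.3427 0.178 ]] [[304. 301.]]
[[0.4262 0.3957 0.204 ]] [[311. 313.]]
[[0.3909 0.3164 0.156 ]] [[330. 302.]]
btn (array([0.4258, 0.3961, 0.2008]), array([ 0.4,  0.4,  0.3, -0.2])) tabcol (array([ 0.6361, -0.1979,  0.0141]), array([ 0.6,  0.6,  0.8, -0.6]))
p1 [ 0.484 -0.074  0.033] [[307. 226.]]
p2 [0.536 0.089 0.033] [[280. 263.]]
p3 [0.592 0.011 0.033] [[264. 241.]]
c1 [0.475 0.007 0.036] [[306. 244.]]
c2 [ 0.571 -0.064  0.036] [[276. 224.]]
lid disc [ 0.62345901 -0.2672431   0.018     ] tab end [ 0.64048747 -0.18007462  0.013     ] bar [ 0.61997891 -0.26486616  0.044     ]
side bar [ 0.61666877 -0.25645608  0.044     ]
board [ 0.431 -0.118  0.012]
board [0.43  0.13  0.012]
board [0.728 0.129 0.012]
board [ 0.729 -0.114  0.012]
pan [ 0.355 -0.512  0.065]
pan [ 0.379 -0.351  0.065]
pan [ 0.497 -0.328  0.065]
pan [ 0.512 -0.521  0.065]
```

```bash
python3 - <<'E'
from h import *
import pickle
cs=pickle.load(open('c0.pkl','rb'))
st=r.read_state(); T=R.from_quat(st['eef_rot']).as_matrix()
print('cam in tool\n',(T.T@rot(cs['wrist'])).round(3))
print(togo([.46,0.0,.30]))
E
```

```text
cam in tool
 [[-0.001 -0.959 -0.283]
 [ 1.    -0.001  0.001]
 [-0.001 -0.283  0.959]]
[ 422.3 -442.4  -77.6]
```

```bash
python3 -m crank '[[[0,0,-78,0,1],[0,0,-78,0,1],[100,-74,-78,5,1],[200,-148,-78,10,1],[300,-222,-78,15,1],[400,-296,-78,20,1],[480,-355,-78,23,1],[532,-394,-78,23.4,1],[532,-394,-78,23.4,1],[532,-394,-78,23.4,1],[532,-394,-78,23.4,1],[532,-394,-78,23.4,1],[532,-394,-78,23.4,1],[532,-394,-78,23.4,1],[532,-394,-78,23.4,1],[532,-394,-78,23.4,1]]]'
python3 - <<'E'
from h import *
import pickle
c=cam('wrist','w1.png'); pickle.dump(c,open('w1.pkl','wb'))
E
```

```text
time: 1.75
ee_pos: [0.5809, 0.0054, 0.3]
eef_rot: [1.0, 0.003, -0.0, -0.001]
ft_force: [-1.4, -0.1, -0.3]
width: 0.0874
grip_force: 0.0
```

View pics/w1.png

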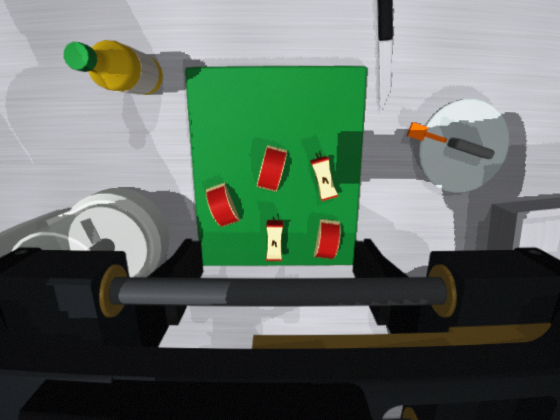

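The wrist picture shows pieces at (273,168), (222,205) and (328,239), cores at (324,177) and (275,242), and the lid at (470,145) with its tab at (417,130). Next I'll measure them.

```bash
cat >> h.py <<'E'
def rects(c,z,roi,lo,hi,amin=60):
    bl,l=blobs(c,lo,hi,1,roi); h=[]
    for i in range(1,l.max()+1):
        m=(l==i).astype(np.uint8)
        if m.sum()<amin: continue
        v,u=np.nonzero(m); P=np.array([px(c,a,b,z)[:2] for a,b in zip(u,v)])
        (x,y),(a,b),t=cv2.minAreaRect((P*1000).astype(np.float32))
        if a<b: a,b,t=b,a,t+90
        h.append((x,y,a,b,(t+90)%180-90,u.mean(),v.mean()))
    return np.round(h,1)
E
python3 - <<'E'
from h import *
import pickle
c=pickle.load(open('w1.pkl','rb'))
roi=(180,60,195,200)
print('x y long short yaw u v'); print('red',rects(c,.028,roi,*RED)); print('cream',rects(c,.036,roi,*CREAM)); print('all',rects(c,.030,roi,(0,60,90),(34,255,255)))
print('tab',rects(c,.015,(380,90,80,80),*ORG,20))
# lid: disc ellipse by threshold, bar corners
g=c['image'][85:210,400:530]; 
cv2.imwrite('pics/lidw.png',cv2.resize(g[:,:,::-1],None,fx=5,fy=5,interpolation=cv2.INTER_CUBIC))
E
```

```text
x y long short yaw u v
red [[585.2  14.7  55.2  28.3 -14.9 271.5 168.7]
 [598.7 -52.3  24.3   4.9 -73.4 319.2 159.9]
 [529.4  89.5  54.7  30.8  19.9 220.1 206.3]
 [503.8  10.3  22.3   7.9 -89.6 274.4 223.8]
 [476.9 -70.9  54.8  29.9  -5.7 328.2 240.3]]
cream [[572.3 -59.1  51.3  22.9  16.4 324.  179.2]
 [489.3 -56.7  61.4  24.1 -31.5 322.3 232.8]
 [476.4  11.   50.4  22.6  -1.1 273.9 242.6]]
all [[ 5.861e+02  1.450e+01  5.960e+01  3.020e+01 -1.440e+01  2.716e+02
   1.682e+02]
 [ 5.714e+02 -6.000e+01  5.960e+01  2.490e+01  1.680e+01  3.243e+02
   1.793e+02]
 [ 5.312e+02  8.860e+01  5.950e+01  3.540e+01  2.020e+01  2.212e+02
   2.054e+02]
 [ 4.797e+02 -7.030e+01  5.990e+01  3.470e+01 -6.700e+00  3.275e+02
   2.392e+02]
 [ 4.752e+02  1.110e+01  5.690e+01  2.370e+01 -3.000e-01  2.741e+02
   2.441e+02]]
tab [[ 635.1 -207.7   57.6   19.9   74.2  422.4  132.7]]
```

View pics/lidw.png

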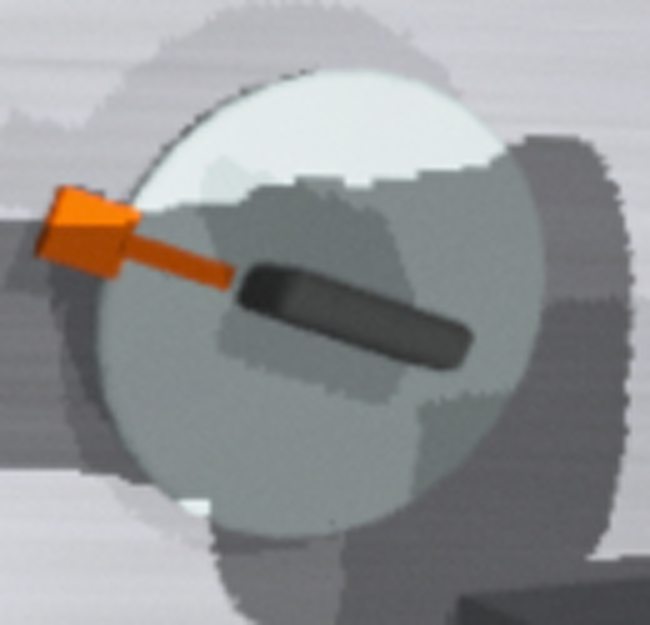

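```bash
python3 -m crank '[[[-50,37,60,3,0.3],[-103,75,150,6.6,0.3],[-103,75,200,6.6,0.3],[-103,75,245,6.6,0.3],[-103,75,270,6.6,0.3],[-103,75,284,6.6,0.3],[-103,75,284,6.6,0.3],[-103,75,284,6.6,0.3],[-103,75,284,6.6,-0.9],[-103,75,284,6.6,-0.9],[-103,75,284,6.6,-0.9],[-103,75,284,6.6,-0.9],[-103,75,284,6.6,-0.9],[-103,75,284,6.6,-0.9]]]' 25
python3 - <<'E'
from h import *
print(r.read_state()['joint_positions'].round(2))
E
```

```text
time: 3.2
ee_pos: [0.4771, -0.0762, 0.0168]
eef_rot: [0.998, -0.058, 0.0, 0.0]
ft_force: [-1.4, -0.9, 3.1]
width: 0.0293
grip_force: 25.0
[ 0.49  0.29 -0.47  2.02  0.17  0.87 -1.76]
```

```bash
python3 -m crank '[[[0,0,-40,0,-0.9],[0,0,-90,0,-0.9],[0,0,-140,-8,-0.9],[0,-30,-190,-16,-0.9],[-10,-70,-223,-24,-0.9],[-20,-110,-223,-32,-0.9],[-28,-150,-223,-40,-0.9],[-36,-190,-223,-48,-0.9],[-42,-230,-223,-56,-0.9],[-50,-270,-223,-64,-0.9],[-54,-300,-223,-72,-0.9],[-58,-322,-223,-80,-0.9],[-58,-322,-223,-88,-0.9],[-58,-322,-223,-96,-0.9],[-58,-322,-223,-104,-0.9],[-58,-322,-223,-112,-0.9],[-58,-322,-223,-115.5,-0.9],[-58,-322,-223,-115.5,-0.9],[-58,-322,-223,-115.5,-0.9],[-58,-322,-223,-115.5,-0.9]]]'
python3 - <<'E'
from h import *
s=r.read_state();print(s['joint_positions'].round(2)); print(togo([.457,.250,.145]), 2*np.degrees(np.arctan2(s['eef_rot'][1],s['eef_rot'][0])))
c=cam('wrist','w2.png')
E
```

```text
time: 5.2
ee_pos: [0.4565, 0.2505, 0.2395]
eef_rot: [0.582, 0.813, -0.0, 0.0]
ft_force: [-0.5, -0.9, -0.9]
width: 0.0299
grip_force: 25.0
[ 0.25  0.19 -0.93  1.67  0.16  1.36 -0.38]
[-0.6  0.3 94.5] 108.77324443888676
```

View pics/w2.png

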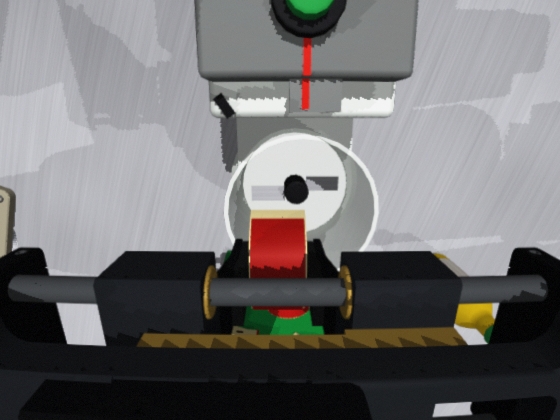

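The piece is held at (278,250). The bowl rim spans columns 225–378 with its top at row 133, and the red mark is at (306,95). I'll check these against the processor pose while lowering.

```bash
python3 - <<'E'
from h import *
c=cam('wrist'); p=np.load('proc.npy'); th=np.linspace(0,2*np.pi,181)
def W(q): 
    a,s=np.cos(p[2]),np.sin(p[2]); q=np.atleast_2d(q); return np.c_[p[0]+a*q[:,0]-s*q[:,1],p[1]+s*q[:,0]+a*q[:,1],q[:,2]]
e=proj(c,W(np.c_[.0635*np.cos(th),.0635*np.sin(th),0*th+.16])); print(e.min(0),e.max(0)); print(proj(c,W([[0,.08,.178],[0,.092,.178],[0,.148,.204],[-.059,.0844,.157]])))
g=blobs(c,*GRN,50,(250,0,120,60))[0]; print(g); print(blobs(c,*RED,20,(290,30,30,90))[0])
E
python3 -m crank '[[[0,0,30,0,-0.9],[0,0,60,0,-0.9],[0,0,85,0,-0.9],[0,0,95,0,-0.9],[0,0,95,0,-0.9],[0,0,95,0,-0.1],[0,0,95,0,-0.1],[0,0,95,0,-0.1],[0,0,95,0,-0.1],[0,0,60,0,-0.1],[0,0,20,0,0],[0,0,-60,0,0.3],[0,0,-100,0,0.3],[0,0,-100,0,0.3],[0,0,-100,0,0.3]]]'
```

```text
[222.00378291 135.95805933] [376.88406692 283.65490527]
[[303.43579196 113.52769194]
 [303.76087492  95.43858015]
 [309.15780178  -9.69618716]
 [223.20229248 107.8903638 ]]
[(np.int32(700), array([309.2,   7.6]), array([286,   0,  49,  19], dtype=int32))]
[(np.int32(316), array([306.6,  56.2]), array([302,  38,  10,  38], dtype=int32)), (np.int32(241), array([305.3,  92.9]), array([302,  78,   8,  32], dtype=int32))]
time: 6.8
ee_pos: [0.4574, 0.2515, 0.343]
eef_rot: [0.582, 0.813, 0.002, 0.002]
ft_force: [-0.7, 1.2, -1.2]
width: 0.0558
grip_force: 0.0
```

```bash
python3 -m crank '[[[-30,3,0,-8,0.3],[-70,6,0,-16,0.3],[-110,10,10,-24,0.3],[-150,14,25,-32,0.3],[-176,16,40,-40,0.3],[-176,16,43,-48,0.3],[-176,16,43,-56,0.3],[-176,16,43,-64,0.3],[-176,16,43,-72,0.3],[-176,16,43,-80,0.3],[-176,16,43,-88,0.3],[-176,16,43,-91,0.3],[-176,16,43,-91,0.3],[-176,16,43,-91,0.3],[-176,16,43,-91,0.3]]]'
cat >> h.py <<'E'
def yaw(): s=r.read_state()['eef_rot']; return 2*np.degrees(np.arctan2(s[1],s[0]))
def look(f=None):
    """all coloured things seen by wrist cam above the board"""
    c=cam('wrist',f); roi=(0,0,560,255)
    print('red\n',rects(c,.028,roi,*RED,120)); print('cream\n',rects(c,.036,roi,*CREAM,120)); s=r.read_state(); print(s['ee_pos'].round(4),yaw().round(1)); return c
E
python3 - <<'E'
from h import *
np.set_printoptions(suppress=True)
look('w3.png'); print(togo([.530,.089,.016]))
E
```

```text
time: 8.3
ee_pos: [0.5284, 0.0891, 0.2962]
eef_rot: [-0.172, 0.985, -0.0, -0.0]
ft_force: [-0.5, 0.6, 0.1]
width: 0.0565
grip_force: 0.0
red
 [[526.2  87.   53.7  26.9  19.8 276.6 169.9]
 [580.8  15.8  54.6  27.5 -14.5 216.8 189. ]]
cream
 [[475.3  12.   51.4  23.9   0.1 236.2 113.5]
 [570.5 -56.4  52.2  27.7  17.1 167.6 164.6]]
[0.5285 0.0892 0.2963] 199.8
[ -1.4  -0.7 280.3]
```

```bash
python3 -m crank '[[[0,0,50,0,0.3],[0,0,100,0,0.3],[0,0,150,0,0.3],[0,0,200,0,0.3],[0,0,245,0,0.3],[0,0,270,0,0.3],[0,0,280,0,0.3],[0,0,280,0,0.3],[0,0,280,0,-0.9],[0,0,280,0,-0.9],[0,0,280,0,-0.9],[0,0,280,0,-0.9],[0,0,280,0,-0.9],[0,0,280,0,-0.9],[0,0,240,0,-0.9],[0,0,190,0,-0.9],[0,0,140,0,-0.9],[0,0,90,0,-0.9],[0,0,60,0,-0.9],[0,0,60,0,-0.9]]]' 25
python3 - <<'E'
from h import *
print(togo([.491,.2615,.24]),yaw())
E
```

```text
time: 10.35
ee_pos: [0.5304, 0.0899, 0.241]
eef_rot: [-0.172, 0.985, -0.001, 0.003]
ft_force: [-0.4, -0.3, -0.2]
width: 0.03
grip_force: 25.0
[-21.2 174.8   0.7] 199.86391240110675
```

```bash
python3 -m crank '[[[-2,20,0,8,-0.9],[-6,50,0,16,-0.9],[-10,90,0,24,-0.9],[-15,130,0,32,-0.9],[-20,160,0,40,-0.9],[-21,175,0,48,-0.9],[-21,175,0,56,-0.9],[-21,175,0,64,-0.9],[-21,175,0,72,-0.9],[-21,175,0,80,-0.9],[-21,175,0,88,-0.9],[-21,175,0,91,-0.9],[-21,175,0,91,-0.9],[-21,175,30,91,-0.9],[-21,175,60,91,-0.9],[-21,175,85,91,-0.9],[-21,175,95,91,-0.9],[-21,175,95,91,-0.9],[-21,175,95,91,-0.9]]]'
```

```text
time: 12.25
ee_pos: [0.4892, 0.2613, 0.1425]
eef_rot: [0.581, 0.814, 0.0, 0.0]
ft_force: [0.4, -0.5, 0.8]
width: 0.0297
grip_force: 25.0
```

```bash
python3 -m crank '[[[0,0,0,0,-0.1],[0,0,0,0,-0.1],[0,0,0,0,-0.1],[0,0,0,0,-0.1],[0,0,-40,0,0],[0,0,-90,0,0.3],[0,0,-140,0,0.3],[-40,2,-170,-8,0.3],[-90,4,-170,-16,0.3],[-140,6,-170,-24,0.3],[-190,8,-170,-32,0.3],[-230,9,-157,-40,0.3],[-264,9,-157,-48,0.3],[-264,9,-157,-56.5,0.3],[-264,9,-157,-56.5,0.3],[-264,9,-157,-56.5,0.3],[-264,9,-157,-56.5,0.3]]]'
python3 - <<'E'
from h import *
np.set_printoptions(suppress=True)
look('w4.png'); print(togo([.583,.015,.016]))
E
```

```text
time: 13.95
ee_pos: [0.5826, 0.0152, 0.2989]
eef_rot: [0.128, 0.992, 0.0, 0.0]
ft_force: [-0.1, 0.4, 0.2]
width: 0.0567
grip_force: 0.0
red
 [[581.9  15.8  54.1  27.2 -14.8 277.5 170.9]]
cream
 [[438.  279.   48.3  24.3 -58.6 451.3  13.8]
 [501.9 292.2  36.6  26.4 -70.9 465.5  60.4]
 [506.3  29.4  51.   23.4  -1.  272.6 115. ]
 [571.5 -57.9  51.   26.7  16.3 224.5 178. ]]
[0.5826 0.0151 0.2989] 165.3
[ -0.3  -0.  282.9]
```

```bash
python3 -m crank '[[[0,0,50,0,0.3],[0,0,100,0,0.3],[0,0,150,0,0.3],[0,0,200,0,0.3],[0,0,245,0,0.3],[0,0,270,0,0.3],[0,0,283,0,0.3],[0,0,283,0,0.3],[0,0,283,0,-0.9],[0,0,283,0,-0.9],[0,0,283,0,-0.9],[0,0,283,0,-0.9],[0,0,283,0,-0.9],[0,0,283,0,-0.9],[0,0,240,0,-0.9],[0,0,190,0,-0.9],[0,0,140,0,-0.9],[0,0,90,0,-0.9],[0,0,60,0,-0.9],[0,0,60,0,-0.9]]]' 25
python3 - <<'E'
from h import *
cam('wrist','w5.png')
print(togo([.474,.256,.24]),yaw())
E
```

```text
time: 16.0
ee_pos: [0.5846, 0.0145, 0.2433]
eef_rot: [0.127, 0.992, 0.0, 0.004]
ft_force: [0.7, 0.2, 0.2]
width: 0.0296
grip_force: 25.0
[ 1.672e+02  2.063e+02 -1.000e-01] 165.35965536630624
```

```bash
python3 -m crank '[[[20,25,0,8,-0.9],[50,60,0,16,-0.9],[80,98,0,24,-0.9],[110,135,0,32,-0.9],[135,166,0,40,-0.9],[155,191,0,48,-0.9],[167,206,0,56.5,-0.9],[167,206,0,56.5,-0.9],[167,206,0,56.5,-0.9],[167,206,0,56.5,-0.9]]]'
python3 - <<'E'
from h import *
cam('wrist','w6.png')
print(togo([.474,.256,.145]),yaw())
E
```

```text
time: 17.05
ee_pos: [0.4737, 0.254, 0.2377]
eef_rot: [0.581, 0.814, -0.001, -0.0]
ft_force: [-0.2, 0.1, -0.2]
width: 0.0297
grip_force: 25.0
[ 1.8  0.9 92.9] 108.86403831915207
```

View pics/w6.png

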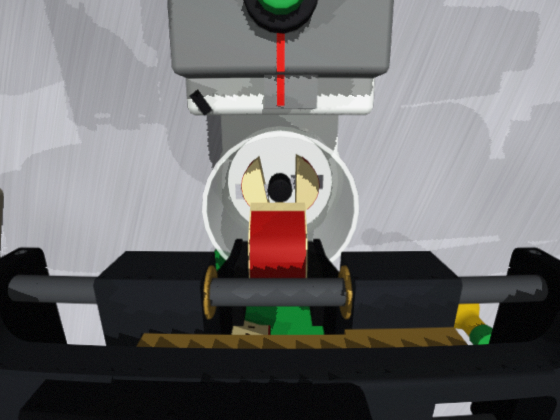

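```bash
python3 -m crank '[[[0,0,30,0,-0.9],[0,0,60,0,-0.9],[0,0,85,0,-0.9],[0,0,93,0,-0.9],[0,0,93,0,-0.9],[0,0,93,0,-0.1],[0,0,93,0,-0.1],[0,0,93,0,-0.1],[0,0,93,0,-0.1],[0,0,60,0,0],[0,0,10,0,0.3],[0,0,-40,0,0.3],[0,0,-60,0,0.3]]]'
python3 -m crank '[[[-30,-6,0,-8,0.3],[-70,-14,0,-16,0.3],[-110,-22,0,-24,0.3],[-150,-30,0,-32,0.3],[-190,-37,0,-40,0.3],[-225,-44,0,-48,0.3],[-225,-44,0,-56,0.3],[-225,-44,0,-64,0.3],[-225,-44,0,-70,0.3],[-225,-44,0,-70,0.3],[-225,-44,0,-70,0.3],[-225,-44,0,-70,0.3]]]'
python3 - <<'E'
from h import *
np.set_printoptions(suppress=True)
look('w7.png'); print(togo([.506,.029,.017]))
E
```

```text
time: 18.4
ee_pos: [0.474, 0.2566, 0.3037]
eef_rot: [0.581, 0.814, 0.003, 0.002]
ft_force: [1.6, 0.5, -0.2]
width: 0.0546
grip_force: 0.0
time: 19.6
ee_pos: [0.5043, 0.0284, 0.2986]
eef_rot: [0.011, 1.0, -0.0, 0.0]
ft_force: [0.0, 0.5, 0.4]
width: 0.0566
grip_force: 0.0
red
 [[488.3 301.8  67.8  38.1 -71.2 469.8 157.2]]
cream
 [[452.9 284.5  31.8  14.7 -43.4 464.5 130.7]
 [506.3  29.4  50.6  22.5  -1.3 277.8 174.1]
 [516.1 288.5  39.6  19.  -83.5 459.  177.1]
 [571.4 -56.6  51.4  27.   15.7 219.1 220.8]]
[0.5043 0.0284 0.2986] 178.8
[ -1.6   0.6 281.6]
```

```bash
python3 -m crank '[[[-2,0,50,0,0.3],[-2,0,100,0,0.3],[-2,0,150,0,0.3],[-2,0,200,0,0.3],[-2,0,245,0,0.3],[-2,0,270,0,0.3],[-2,0,282,0,0.3],[-2,0,282,0,0.3],[-2,0,282,0,-0.9],[-2,0,282,0,-0.9],[-2,0,282,0,-0.9],[-2,0,282,0,-0.9],[-2,0,282,0,-0.9],[-2,0,282,0,-0.9],[-2,0,240,0,-0.9],[-2,0,190,0,-0.9],[-2,0,140,0,-0.9],[-2,0,90,0,-0.9],[-2,0,90,0,-0.9],[-2,0,90,0,-0.9]]]' 25
python3 -m crank '[[[4,-30,0,8,-0.9],[10,-75,0,16,-0.9],[17,-120,0,24,-0.9],[23,-165,0,32,-0.9],[30,-210,0,40,-0.9],[36,-255,0,48,-0.9],[42,-300,0,56,-0.9],[48,-345,0,64,-0.9],[55,-390,0,72,-0.9],[61,-420,0,80,-0.9],[61,-430,0,88,-0.9],[61,-430,0,89,-0.9],[61,-430,0,89,-0.9],[61,-430,0,89,-0.9],[61,-430,0,89,-0.9]]]'
python3 - <<'E'
from h import *
c=cam('wrist','w8.png')
print(togo([.436,-.40,.04]),yaw(),r.read_state()['joint_positions'].round(2))
E
```

```text
time: 21.65
ee_pos: [0.5068, 0.0282, 0.2095]
eef_rot: [0.01, 1.0, -0.0, 0.001]
ft_force: [-0.8, -0.3, -1.3]
width: 0.024
grip_force: 25.0
time: 23.15
ee_pos: [0.4373, -0.3993, 0.2085]
eef_rot: [0.707, 0.708, 0.0, -0.0]
ft_force: [0.1, -0.3, 0.2]
width: 0.0239
grip_force: 25.0
[ -0.4  -1.2 168.6] 90.02603315890128 [ 0.91  0.29 -0.3   1.56  0.09  1.31  0.6 ]
```

View pics/w8.png

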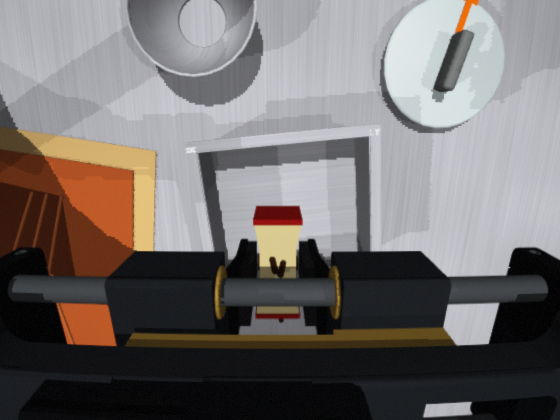

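```bash
python3 -m crank '[[[-10,0,50,0,-0.9],[-10,0,100,0,-0.9],[-10,0,140,0,-0.9],[-10,0,160,0,-0.9],[-10,0,168,0,-0.9],[-10,0,168,0,-0.9],[-10,0,168,0,0],[-10,0,168,0,0],[-10,0,168,0,0],[-10,0,168,0,0],[-10,0,120,0,0.2],[-10,0,70,0,0.3],[-10,0,20,0,0.3],[-10,0,-30,0,0.3],[-10,0,-90,0,0.3],[-10,0,-90,0,0.3],[-10,0,-90,0,0.3]]]'
python3 - <<'E'
from h import *
print(togo([.571,-.0585,.30]),yaw())
E
```

```text
time: 24.9
ee_pos: [0.4376, -0.4109, 0.3011]
eef_rot: [0.708, 0.706, 0.0, 0.002]
ft_force: [0.1, -0.7, -0.8]
width: 0.0566
grip_force: 0.0
[352.7 132.6   0.4] 89.86352258161726
```

```bash
python3 -m crank '[[[30,11,0,8,0.3],[75,28,0,16,0.3],[120,45,0,24,0.3],[165,62,0,32,0.3],[210,79,0,40,0.3],[255,96,0,48,0.3],[300,113,0,56,0.3],[335,126,0,64,0.3],[353,133,0,72,0.3],[353,133,0,73.5,0.3],[353,133,0,73.5,0.3],[353,133,0,73.5,0.3],[353,133,0,73.5,0.3]]]'
python3 - <<'E'
from h import *
np.set_printoptions(suppress=True)
look('w9.png'); print(togo([.571,-.0585,.017]))
E
```

```text
time: 26.2
ee_pos: [0.5703, -0.0586, 0.2978]
eef_rot: [0.99, 0.142, -0.001, 0.0]
ft_force: [0.3, -0.1, -0.6]
width: 0.0566
grip_force: 0.0
red
 [[433.1 325.1  37.1  34.4 -69.3   8.8 190.3]]
cream
 [[488.7 293.6  46.3  21.6 -74.5  25.1 162. ]
 [572.1 -60.2  50.3  22.4  16.3 278.8 172.1]
 [427.  271.2  39.8  19.1 -64.2  36.  204.1]]
[ 0.5704 -0.0586  0.2981] 16.3
[  0.8   0.1 281.1]
```

```bash
python3 -m crank '[[[1,1,50,0,0.3],[1,1,100,0,0.3],[1,1,150,0,0.3],[1,1,200,0,0.3],[1,1,245,0,0.3],[1,1,270,0,0.3],[1,1,281,0,0.3],[1,1,281,0,0.3],[1,1,281,0,-0.9],[1,1,281,0,-0.9],[1,1,281,0,-0.9],[1,1,281,0,-0.9],[1,1,281,0,-0.9],[1,1,281,0,-0.9],[1,1,240,0,-0.9],[1,1,190,0,-0.9],[1,1,140,0,-0.9],[1,1,90,0,-0.9],[1,1,90,0,-0.9],[1,1,90,0,-0.9]]]' 25
python3 - <<'E'
from h import *
print(togo([.436,-.445,.21]),yaw())
E
```

```text
time: 28.25
ee_pos: [0.5724, -0.0584, 0.2097]
eef_rot: [0.99, 0.142, 0.001, 0.0]
ft_force: [-0.5, -0.1, 0.4]
width: 0.024
grip_force: 25.0
[-239.8  332.5   -0.4] 16.364950204994283
```

```bash
python3 -m crank '[[[-24,37,0,-8,-0.9],[-48,76,0,-16,-0.9],[-74,117,0,-24,-0.9],[-100,158,0,-32,-0.9],[-126,199,0,-40,-0.9],[-152,240,0,-48,-0.9],[-178,281,0,-56,-0.9],[-202,320,0,-64,-0.9],[-220,349,0,-72,-0.9],[-220,349,0,-73.6,-0.9],[-220,349,40,-73.6,-0.9],[-220,349,80,-73.6,-0.9],[-220,349,120,-73.6,-0.9],[-220,349,140,-73.6,-0.9],[-220,349,140,-73.6,-0.9],[-220,349,140,-73.6,-0.9],[-220,349,140,-73.6,0],[-220,349,140,-73.6,0],[-220,349,140,-73.6,0],[-220,349,140,-73.6,0]]]'
python3 -m crank '[[[0,0,-40,0,0.2],[0,0,-90,0,0.3],[0,0,-140,0,0.3],[0,0,-190,0,0.3],[0,0,-230,0,0.3],[0,0,-230,0,0.3],[0,0,-230,0,0.3]]]'
python3 - <<'E'
from h import *
st=r.read_state(); print(st['ee_pos'])
cam('scene','s2.png')
c=cam('wrist','w10.png')
t=blobs(c,*ORG,50)[0]; print(t)
E
```

```text
time: 30.25
ee_pos: [0.4594, -0.4555, 0.0692]
eef_rot: [0.707, 0.707, -0.0, 0.001]
ft_force: [0.4, -1.1, -0.6]
width: 0.0416
grip_force: 0.0
time: 30.95
ee_pos: [0.4594, -0.4554, 0.2995]
eef_rot: [0.707, 0.707, -0.0, 0.001]
ft_force: [-0.2, -0.9, -0.6]
width: 0.0564
grip_force: 0.0
[ 0.45943643 -0.45539307  0.29953512]
[(np.int32(3929), array([114.2, 151.1]), array([ 62, 110,  80, 104], dtype=int32)), (np.int32(3506), array([ 34.1, 231.9]), array([  0, 166,  94, 109], dtype=int32))]
```

View pics/s2.png

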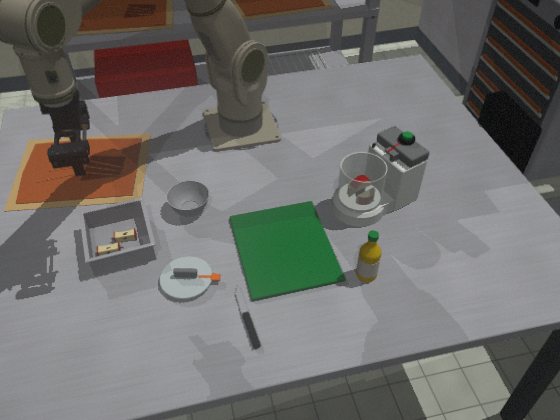

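The scene shows both cores in the pan at (124,236) and (107,248), the pieces in the bowl, and the board empty. Next is the lid.

```bash
python3 - <<'E'
from h import *
import pickle
c=pickle.load(open('w1.pkl','rb'))
print('disc',px(c,400+321.5/5-.4,85+304/5-.4,.018), 'bar',px(c,400+370/5-.4,85+322/5-.4,.044),'bar side', px(c,400+355/5-.4,85+317/5-.4,.044))
print('tab end',px(c,400+51/5-.4,85+220/5-.4,.018))
s=pickle.load(open('c0.pkl','rb'))['scene']; print('bottle',px(s,373,235.6,.155))
print(togo([.62,-.263,.25]),yaw())
E
```

```text
disc [ 0.62104569 -0.26262604  0.018     ] bar [ 0.61871481 -0.26160489  0.044     ] bar side [ 0.61997116 -0.25705522  0.044     ]
tab end [ 0.64286978 -0.17960014  0.018     ]
bottle [0.7146906  0.19183135 0.155     ]
[192.  161.2  47.2] 89.96693855028366
```

```bash
python3 -m crank '[[[35,29,0,5,0.3],[75,63,10,10,0.3],[115,97,20,14.7,0.3],[155,130,35,14.7,0.3],[180,151,45,14.7,0.3],[192,161,47,14.7,0.3],[192,161,47,14.7,0.3],[192,161,47,14.7,0.3],[192,161,47,14.7,0.3]]]'
python3 - <<'E'
from h import *
c=cam('wrist','w11.png'); import pickle; pickle.dump(c,open('w11.pkl','wb'))
print(r.read_state()['ee_pos'],yaw()); print(rects(c,.018,(0,0,560,255),*ORG,50))
cv2.imwrite('pics/w11c.png',cv2.resize(c['image'][10:260,150:400,::-1],None,fx=2.4,fy=2.4,interpolation=cv2.INTER_CUBIC))
E
```

```text
time: 31.95
ee_pos: [0.6192, -0.2656, 0.2516]
eef_rot: [0.793, 0.609, -0.001, 0.0]
ft_force: [-0.1, -0.5, 0.2]
width: 0.0566
grip_force: 0.0
[ 0.61932214 -0.2654667   0.25176698] 75.10482108849992
[[ 635.5 -207.3   53.5   19.8   75.1  277.8  121.6]]
```

View pics/w11c.png

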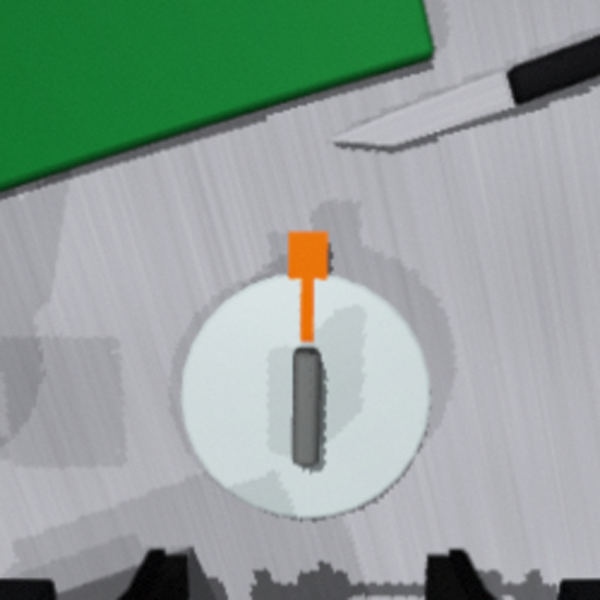

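The wrist crop shows the bar upright at (307,408) and the tab end at (308,232), so the tool is lined up with the lid.

```bash
python3 - <<'E'
from h import *
import pickle
c=pickle.load(open('w11.pkl','rb')); q=lambda u,v,z:px(c,150+u/2.4-.3,10+v/2.4-.3,z)
print('disc',q(305.5,396,.018),'bar ends',q(307,350,.044),q(307,464,.044),'tab',q(308,232,.018))
T=q(308,232,.018);D=q(305.5,396,.018);print(np.degrees(np.arctan2(*(T-D)[1::-1])),np.linalg.norm(T-D))
print('disc->tool',togo([D[0],D[1],.021]))
E
```

```text
disc [ 0.61957853 -0.26224735  0.018     ] bar ends [ 0.62752893 -0.23537135  0.044     ] [ 0.61244354 -0.29200746  0.044     ] tab [ 0.64264845 -0.18074792  0.018     ]
74.19485122632398 0.0847016936214268
disc->tool [  3.4  -0.6 230.8]
```

```bash
python3 -m crank '[[[2,0,50,0,0.3],[2,0,100,0,0.3],[2,0,150,0,0.3],[2,0,190,0,0.3],[2,0,215,0,0.3],[2,0,226,0,0.3],[2,0,230,0,0.3],[2,0,230,0,0.3],[2,0,230,0,0.3],[2,0,230,0,-0.9],[2,0,230,0,-0.9],[2,0,230,0,-0.9],[2,0,230,0,-0.9],[2,0,230,0,-0.9],[2,0,230,0,-0.9],[2,0,230,0,-0.9]]]' 50
python3 -m crank '[[[0,0,-15,0,-0.9],[0,0,-40,0,-0.9],[0,0,-70,0,-0.9],[0,0,-70,0,-0.9],[0,0,-70,0,-0.9]]]'
```

```text
time: 33.6
ee_pos: [0.6207, -0.2614, 0.0216]
eef_rot: [0.792, 0.611, -0.0, -0.0]
ft_force: [-1.2, -0.8, -0.5]
width: 0.0138
grip_force: 50.0
time: 34.1
ee_pos: [0.6211, -0.2616, 0.0928]
eef_rot: [0.792, 0.611, 0.0, 0.001]
ft_force: [-0.8, -0.1, -2.1]
width: 0.0138
grip_force: 50.0
```

```bash
python3 - <<'E'
from h import *
print(togo([.473,.256,.215]),yaw())
E
```

```text
[ 462.8 -274.7 -122.9] 75.26292233590742
```

```bash
python3 -m crank '[[[10,-6,-30,0,-0.9],[35,-21,-60,-4,-0.9],[65,-39,-90,-9,-0.9],[95,-57,-123,-14,-0.9],[130,-77,-123,-19,-0.9],[165,-98,-123,-24,-0.9],[200,-119,-123,-29,-0.9],[235,-139,-123,-34,-0.9],[270,-160,-123,-39,-0.9],[305,-181,-123,-44,-0.9],[340,-202,-123,-49,-0.9],[375,-223,-123,-54,-0.9],[405,-240,-123,-59,-0.9],[430,-255,-123,-64,-0.9],[450,-267,-123,-68.6,-0.9],[463,-275,-123,-68.6,-0.9],[463,-275,-123,-68.6,-0.9],[463,-275,-123,-68.6,-0.9],[463,-275,-123,-68.6,-0.9]]]'
python3 - <<'E'
from h import *
c=cam('wrist'); s=cam('scene'); d=cam('side')
print(togo([.473,.2565,.215]),yaw())
import pickle; pickle.dump((c,s,d),open('hov.pkl','wb'))
a=cv2.resize(c['image'][:260,100:440],None,fx=1.6,fy=1.6); b=np.hstack([cv2.resize(x,(400,300),interpolation=cv2.INTER_CUBIC) for x in (s['image'][110:230,310:470],d['image'][230:380,210:410])])
o=np.zeros((600,800,3),np.uint8); o[:300]=b; w=c['image'][:230,110:510]; o[300:]=cv2.resize(w,(522,300))[:,:].copy() if 0 else np.pad(cv2.resize(w,(522,300)),((0,0),(0,278),(0,0)))
cv2.imwrite('pics/hov.png',o[:,:,::-1])
E
```

```text
time: 36.0
ee_pos: [0.4729, 0.2549, 0.2141]
eef_rot: [0.311, 0.95, -0.001, -0.0]
ft_force: [-0.2, 0.6, -2.1]
width: 0.0137
grip_force: 50.0
[ 0.7  1.  -0.6] 143.7703016787017
```

View pics/hov.png

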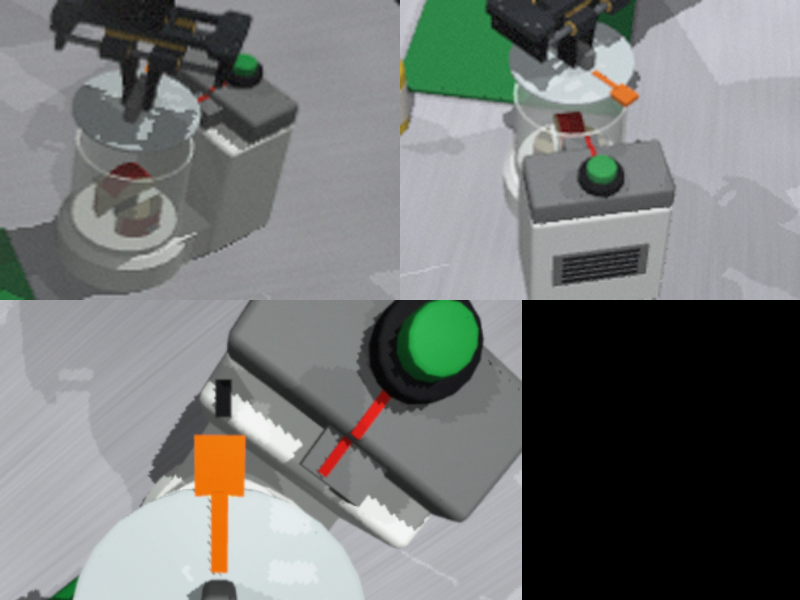

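```bash
python3 - <<'E'
from h import *
import pickle
c,s,d=pickle.load(open('hov.pkl','rb')); p=np.load('proc.npy'); st=r.read_state(); th=np.linspace(0,2*np.pi,361)
ring=lambda x,y,z,R_:np.c_[x+R_*np.cos(th),y+R_*np.sin(th),0*th+z]
zt=st['ee_pos'][2]-.0035
ex=lambda e:np.round([e[:,0].min(),e[:,0].max(),e[:,1].min(),e[:,1].max()],1)
L=np.r_[st['ee_pos'][:2]]
print('scene disc pred',ex(proj(s,ring(*L,zt,.068))),'meas',310+72/2.5-.3,310+200/2.5-.3)
print('scene rim pred',ex(proj(s,ring(*p[:2],.16,.064))),'meas',310+75/2.5-.3,310+195/2.5-.3)
print('side disc pred',ex(proj(d,ring(*L,zt,.068))),'meas',210+509/2-.3,210+635/2-.3)
print('side rim pred',ex(proj(d,ring(*p[:2],.16,.064))))
y=np.radians(yaw()); t=L+.088*np.array([np.cos(y),np.sin(y)]); 
print('wrist tab end pred',proj(c,[*t,zt]),'meas',110+220/1.305,435/1.304)
pm=lambda q:np.array([p[0]+np.cos(p[2])*q[0]-np.sin(p[2])*q[1],p[1]+np.sin(p[2])*q[0]+np.cos(p[2])*q[1],q[2]])
print('wrist lock mark inner pred',proj(c,pm([0,.08,.178])),'meas',110+323/1.305,(473-300)/1.304)
print('btn centre pred',proj(c,pm([0,.148,.204])),'meas',110+438/1.305,(340-300)/1.304)
# measured with green blob
print(blobs(c,*GRN,200,(380,0,140,80))[0][:2])
E
```

```text
scene disc pred [339.9 391.5 135.9 168.5] meas 338.5 389.7
scene rim pred [340.1 387.5 151.5 182.3] meas 339.7 387.7
side disc pred [265.3 328.5 238.1 281.5] meas 464.2 527.2
side rim pred [266.6 324.5 255.9 297.1]
wrist tab end pred [[277.52942864  94.37961288]] meas 278.58237547892725 333.58895705521473
wrist lock mark inner pred [[352.00279626 136.60659618]] meas 357.50957854406136 132.6687116564417
btn centre pred [[444.44399941  31.24964268]] meas 445.632183908046 30.67484662576687
[(np.int32(3104), array([445.3,  30.4]), array([414,   0,  63,  63], dtype=int32))]
```

```bash
python3 - <<'E'
from h import *
import pickle
from scipy.optimize import least_squares
c,s,d=pickle.load(open('hov.pkl','rb')); st=r.read_state(); E=st['ee_pos']; Rm=R.from_quat(st['eef_rot'])
tl=lambda q:E+Rm.apply(np.atleast_2d(q))
h=cv2.cvtColor(c['image'],cv2.COLOR_RGB2HSV); m=cv2.inRange(h,np.array(ORG[0]),np.array(ORG[1])); 
n,l,ss,ce=cv2.connectedComponentsWithStats(m); i=1+ss[1:,4].argmax(); print(ss[i])
rows={v:np.nonzero(l[v]==i)[0][[0,-1]] for v in range(ss[i][1],ss[i][1]+ss[i][3],6)}; print(rows)
for x,z in [(88,3.5),(68,3.5),(84,3.5),(64,3.5)]: print(x,z,proj(c,tl([[x/1e3,-.01,z/1e3],[x/1e3,.01,z/1e3]])).round(1).tolist())
# disc edge: first bright disc row by column
g=cv2.GaussianBlur(cv2.cvtColor(c['image'],cv2.COLOR_RGB2GRAY),(3,3),0)
for u in (230,250,262,300,310,330): print(u,g[110:190:4,u])
E
```

```text
[ 259  103   39  106 2477]
{103: array([259, 264]), 109: array([259, 297]), 115: array([259, 297]), 121: array([259, 297]), 127: array([259, 297]), 133: array([259, 297]), 139: array([260, 296]), 145: array([259, 296]), 151: array([272, 283]), 157: array([272, 283]), 163: array([272, 283]), 169: array([272, 283]), 175: array([272, 283]), 181: array([272, 283]), 187: array([272, 283]), 193: array([272, 283]), 199: array([272, 283]), 205: array([272, 283])}
88 3.5 [[257.7, 94.4], [297.3, 94.4]]
68 3.5 [[258.3, 134.7], [296.8, 134.7]]
84 3.5 [[257.8, 102.7], [297.2, 102.6]]
64 3.5 [[258.5, 142.4], [296.6, 142.4]]
230 [163 159 110  76  74  74  73 100 177 177 195 213 218 218 219 218 218 218
 217 217]
250 [ 76  75  74  78 106 108 109 143 170 208 221 222 221 221 220 220 220 220
 220 219]
262 [143 143 142 142 141 141 140 140 140 139 182 222 222 222 221 221 221 221
 221 221]
300 [ 81  87 109 109 108 109 130 198 238 202 224 225 224 224 224 224 223 223
 223 222]
310 [174 101  80  93 109 109 108 126 186 225 221 224 225 224 224 224 223 223
 222 222]
330 [239 239 235 191 113  87  86 125 132 132 142 214 231 234 234 234 234 232
 222 221]
```

```bash
python3 -m crank '[[[4,1.5,0,0,-0.9],[4,1.5,10,0,-0.9],[4,1.5,20,0,-0.9],[4,1.5,28,0,-0.9],[4,1.5,32,0,-0.9],[4,1.5,36,0,-0.9],[4,1.5,39,0,-0.9],[4,1.5,39,0,-0.9],[4,1.5,39,0,-0.9]]]'
```

```text
time: 37.05
ee_pos: [0.4703, 0.26, 0.1757]
eef_rot: [0.31, 0.951, 0.0, 0.0]
ft_force: [-0.4, 0.7, -1.8]
width: 0.0136
grip_force: 50.0
```

```bash
python3 -m crank '[[[0,0,2,0,-0.9],[0,0,4,0,-0.9],[0,0,5,0,-0.9],[0,0,6,0,-0.9],[0,0,6,0,-0.9]]]'
```

```text
time: 37.55
ee_pos: [0.4702, 0.2599, 0.1695]
eef_rot: [0.31, 0.951, -0.0, 0.0]
ft_force: [0.5, 0.6, -1.6]
width: 0.0138
grip_force: 50.0
```

```bash
python3 -m crank '[[[0,0,0.5,0,-0.9],[0,0,1,0,-0.9],[0,0,1.5,0,-0.9],[0,0,1.5,0,-0.9],[0,0,1.5,0,-0.9]]]'
python3 - <<'E'
from h import *
s=r.read_state(); print(s['ft_force'],s['torque'],s['ee_pos'],yaw())
c=cam('wrist'); a=cam('scene'); d=cam('side')
b=np.hstack([cv2.resize(x,(400,300),interpolation=cv2.INTER_CUBIC) for x in (a['image'][110:230,310:470],d['image'][240:360,230:390])])
o=np.vstack([b,np.pad(cv2.resize(c['image'][:230,110:510],(522,300)),((0,0),(0,278),(0,0)))])
cv2.imwrite('pics/seat.png',o[:,:,::-1])
E
```

```text
time: 38.05
ee_pos: [0.4703, 0.2599, 0.1694]
eef_rot: [0.31, 0.951, -0.0, 0.0]
ft_force: [-6.9, -4.3, 13.8]
width: 0.014
grip_force: 50.0
[-6.86435306 -4.27648363 13.84233707] [-0.96968545  1.25432708 -0.02218749] [0.47025666 0.25992894 0.16941878] 143.86235529730442
```

View pics/seat.png

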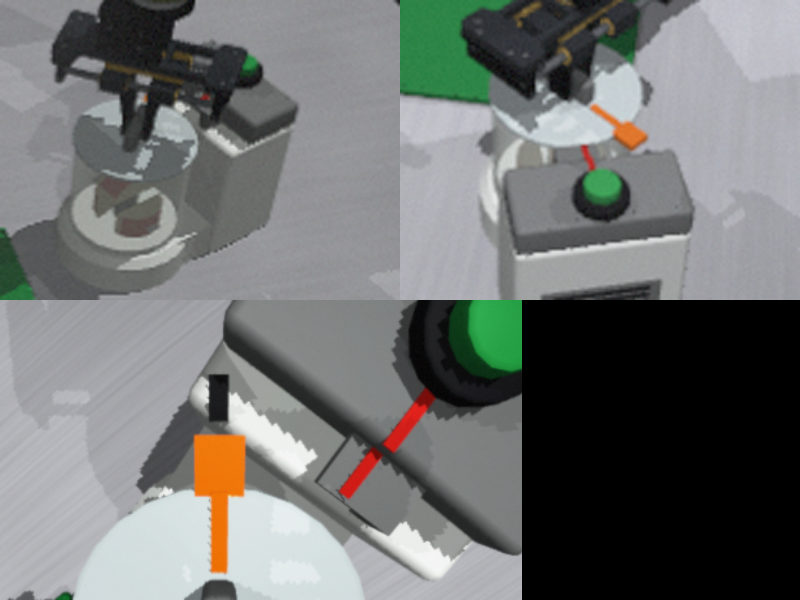

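The lid met the rim at TCP z 0.1694, which is the expected height, and it sits flat. In the wrist view the tab at (219,465) is in line with the black mark at (219,398). I'll release it, regrip on the bowl's axis, then turn.

```bash
python3 -m crank '[[[0,0,0,0,-0.4],[0,0,0,0,-0.4],[0,0,-1,0,-0.4],[-5,-0.5,-1,0,-0.4],[-5,-0.5,-1,0,-0.4],[-5,-0.5,-1,0,-0.4]]]' 10
python3 - <<'E'
from h import *
s=r.read_state(); print(s['ft_force'],s['ee_pos'],yaw(), togo([.474,.256,.170]))
c=cam('wrist'); i=c['image']
h=cv2.cvtColor(i,cv2.COLOR_RGB2HSV); m=cv2.inRange(h,np.array(ORG[0]),np.array(ORG[1])); n,l,ss,ce=cv2.connectedComponentsWithStats(m); k=1+ss[1:,4].argmax(); print(ss[k])
b,x,w=ss[k][1],ss[k][0],ss[k][2]
for v in (b,b+20): print(px(c,*( [x+w/2-.5,v]),.166))
v,u=np.nonzero(l==k); print('strip mid top/bottom', [u[v==q].mean() for q in (b+10,b+60,b+90)])
t=px(c,x+w/2-.5,b,.166)[:2]; p=np.load('proc.npy'); dd=t-p[:2]; print('tab radius',np.linalg.norm(dd),'angle',np.degrees(np.arctan2(dd[1],dd[0])-p[2])-90)
E
```

```text
time: 38.8
ee_pos: [0.4741, 0.2563, 0.1689]
eef_rot: [0.31, 0.951, -0.0, -0.0]
ft_force: [0.2, 0.8, -0.1]
width: 0.0263
grip_force: 0.0
[ 0.15319517  0.7821984  -0.14021173] [0.47414086 0.25628738 0.16890373] 143.8362246383448 [-0.1 -0.3 -1.1]
[ 259   93   40  107 2547]
[0.40282284 0.30942819 0.166     ]
[0.41070329 0.30367238 0.166     ]
strip mid top/bottom [np.float64(278.5), np.float64(278.5), np.float64(278.5)]
tab radius 0.0892816872033433 angle 34.07138391133593
```

```bash
python3 -m crank '[[[0,0,-1,0,-0.9],[0,0,-1,0,-0.9],[0,0,-1,0,-0.9],[0,0,-1,0,-0.9],[0,0,-1,0,-0.9],[0,0,-1,0,-0.9]]]' 30
python3 -m crank '[[[0,0,0,3,-0.9],[0,0,0,6,-0.9],[0,0,0,9,-0.9],[0,0,0,12,-0.9],[0,0,0,15,-0.9],[0,0,0,18,-0.9],[0,0,0,21,-0.9],[0,0,0,24,-0.9],[0,0,0,26,-0.9],[0,0,0,26,-0.9],[0,0,0,26,-0.9]]]'
python3 - <<'E'
from h import *
s=r.read_state(); print(s['ft_force'],s['torque'],s['ee_pos'],yaw())
E
```

```text
time: 39.45
ee_pos: [0.474, 0.2566, 0.1701]
eef_rot: [0.31, 0.951, 0.0, 0.0]
ft_force: [-0.5, 1.0, 1.7]
width: 0.014
grip_force: 30.0
time: 40.55
ee_pos: [0.4741, 0.2565, 0.1701]
eef_rot: [0.516, 0.857, 0.0, 0.0]
ft_force: [-0.3, -1.1, 2.0]
width: 0.0138
grip_force: 30.0
[-0.27038745 -1.08857025  1.96295682] [ 0.03329864 -0.10649462 -0.1309559 ] [0.47405872 0.25650604 0.17011768] 117.9163646953672
```

Turning freely, so I'll finish the turn.

```bash
python3 -m crank '[[[0,0,0,2,-0.9],[0,0,0,4,-0.9],[0,0,0,6,-0.9],[0,0,0,8,-0.9],[0,0,0,9,-0.9],[0,0,0,9,-0.9],[0,0,0,9,-0.9]]]'
python3 - <<'E'
from h import *
s=r.read_state(); print(s['ft_force'],s['torque'],s['ee_pos'],yaw())
c=cam('wrist'); a=cam('scene'); d=cam('side')
b=np.hstack([cv2.resize(x,(400,300),interpolation=cv2.INTER_CUBIC) for x in (a['image'][110:230,310:470],d['image'][240:360,230:390])])
o=np.vstack([b,np.pad(cv2.resize(c['image'][:230,110:510],(522,300)),((0,0),(0,278),(0,0)))])
cv2.imwrite('pics/lock.png',o[:,:,::-1])
print(blobs(c,*ORG,100)[0],blobs(c,*RED,50,(200,0,200,250))[0])
E
```

```text
time: 41.25
ee_pos: [0.474, 0.2565, 0.1701]
eef_rot: [0.581, 0.814, 0.0, 0.0]
ft_force: [0.1, 0.1, 2.4]
width: 0.0135
grip_force: 30.0
[0.11093426 0.08469927 2.39461027] [ 0.08070571 -0.03505659  0.05748214] [0.47404962 0.25654951 0.17013653] 108.92108187769732
[(np.int32(1820), array([277.4, 143.1]), array([258, 111,  39,  89], dtype=int32))] [(np.int32(711), array([278.7,  27.6]), array([273,   0,  13,  57], dtype=int32)), (np.int32(511), array([278.9,  83.3]), array([273,  61,  12,  46], dtype=int32))]
```

View pics/lock.png

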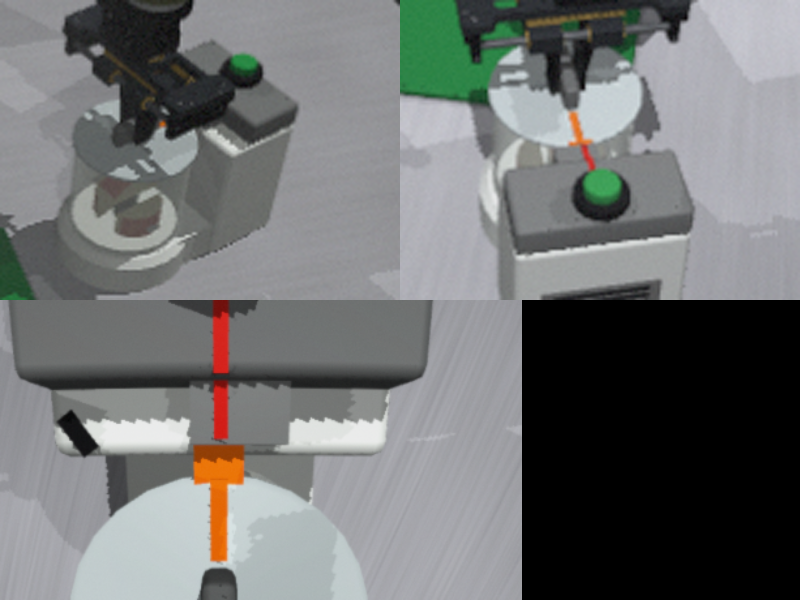

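The lid is locked: the tab at (219,462) is under the roof and in line with the red mark at (221,410). Release it, rise, close the fingers and go over the button.

```bash
python3 -m crank '[[[0,0,0,0.5,-0.9],[0,0,0,0.5,-0.9],[0,0,0,0.5,-0.3],[0,0,0,0.5,-0.3],[0,0,0,0.5,-0.3],[0,0,-20,0.5,-0.3],[0,0,-60,0.5,-0.3],[0,0,-90,0.5,-1],[40,0,-90,0,-1],[80,0,-90,0,-1],[120,0,-90,0,-1],[147,0,-90,0,-1],[147,0,-70,0,-1],[147,0,-60,0,-1],[147,0,-60,0,-1],[147,0,-60,0,-1]]]' 30
python3 - <<'E'
from h import *
c=cam('wrist'); a=cam('scene'); d=cam('side')
b=np.hstack([cv2.resize(x,(400,300),interpolation=cv2.INTER_CUBIC) for x in (a['image'][110:230,310:470],d['image'][240:360,230:390])])
o=np.vstack([b,np.pad(cv2.resize(c['image'][:300],(560,300)),((0,0),(0,240),(0,0)))])
cv2.imwrite('pics/btn.png',o[:,:,::-1])
p=np.load('proc.npy'); print(togo([.4262,.3957,.204]),yaw())
for n,q in (('scene',a),('side',d)): print(n,[ (int(x[0]),x[1]) for x in blobs(q,*GRN,30,(280,100,170,250))[0]])
E
```

```text
time: 43.0
ee_pos: [0.427, 0.3948, 0.2302]
eef_rot: [0.582, 0.813, -0.0, 0.0]
ft_force: [-0.3, 0.1, 0.9]
width: 0.0005
grip_force: 0.0
[ 0.5 -0.7 26.8] 108.80563882273104
scene [(76, array([406.9, 135.7])), (3680, array([305.3, 254.7])), (88, array([372.9, 235.7]))]
side [(565, array([288.4, 239.6])), (178, array([310.3, 314.4]))]
```

View pics/btn.png

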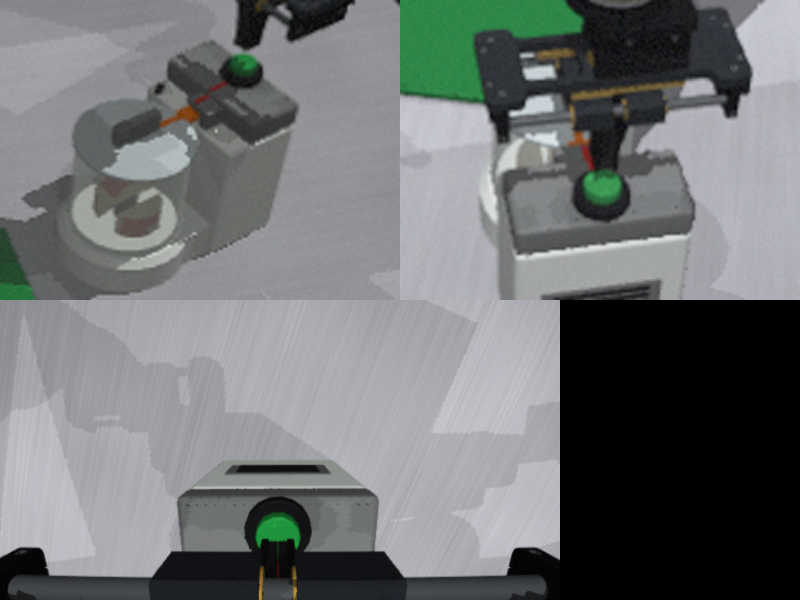

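The fingers are above the green button, and the lid is still locked, with its tab in line with the red mark. Now press.

```bash
python3 -m crank '[[[0,-1,15,0,-1],[0,-1,22,0,-1],[0,-1,25,0,-1],[0,-1,27,0,-1],[0,-1,29,0,-1],[0,-1,30,0,-1],[0,-1,31,0,-1],[0,-1,32,0,-1],[0,-1,32.5,0,-1],[0,-1,33,0,-1],[0,-1,33,0,-1]]]'
```

```text
time: 44.25
ee_pos: [0.4255, 0.3951, 0.2018]
eef_rot: [0.582, 0.813, 0.0, 0.002]
ft_force: [-13.0, -17.7, 42.0]
width: 0.0005
grip_force: 21.3
```

```bash
python3 - <<'E'
from h import *
s=r.read_state(); print(s['ft_force'],s['torque'],s['ee_pos'])
p=np.load('proc.npy'); e=s['ee_pos'][:2]-p[:2]; c_,s_=np.cos(p[2]),np.sin(p[2]); print('proc frame',c_*e[0]+s_*e[1],-s_*e[0]+c_*e[1])
a=cam('scene'); d=cam('side')
for n,q in (('scene',a),('side',d)): print(n,[ (int(x[0]),x[1],x[2]) for x in blobs(q,*GRN,30,(290,125,140,200))[0]])
o=np.hstack([cv2.resize(x,(400,400),interpolation=cv2.INTER_CUBIC) for x in (a['image'][105:165,375:435],d['image'][280:340,280:340])])
cv2.imwrite('pics/press.png',o[:,:,::-1])
E
```

```text
[-13.04253363 -17.73515061  42.02345305] [-4.03698177  2.85720083 -0.05546143] [0.4254872  0.39513438 0.20177932]
proc frame -0.0008582484070422391 0.14772929828731918
scene [(32, array([407.5, 137.7]), array([402, 135,  11,   6], dtype=int32)), (2937, array([310.6, 254.6]), array([290, 214,  54,  77], dtype=int32)), (87, array([372.9, 235.6]), array([368, 231,  11,  11], dtype=int32))]
side [(140, array([291.9, 240.8]), array([290, 222,   7,  33], dtype=int32)), (75, array([309.3, 317.2]), array([303, 311,  16,  11], dtype=int32))]
```

View pics/press.png

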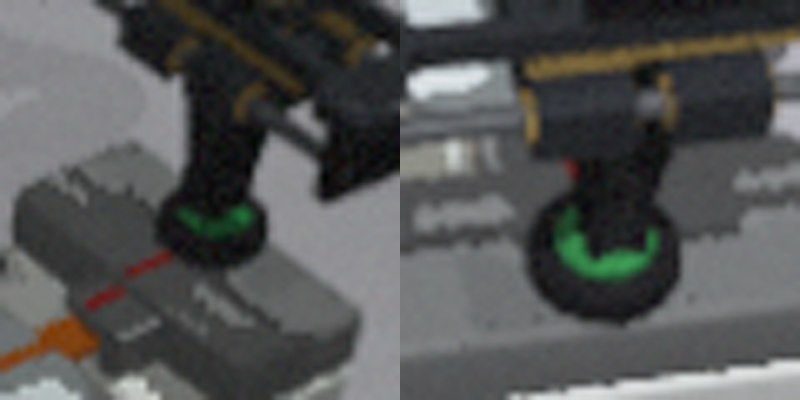

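```bash
python3 - <<'E'
from h import *
import pickle
cs=pickle.load(open('c0.pkl','rb'))
for n,roi in (('scene',(395,125,24,24)),('side',(296,302,30,26))):
    for q in (cs[n],cam(n)):
        h=cv2.cvtColor(q['image'],cv2.COLOR_RGB2HSV); m=cv2.inRange(h,np.array((45,90,25)),np.array((85,255,255)))
        x,y,w,hh=roi; print(n); print('\n'.join(''.join('#' if t else '.' for t in row)+' %d'%(y+i) for i,row in enumerate(m[y:y+hh,x:x+w])))
    print('centre z=.204/.198',[proj(q,[.4262,.3957,z]).round(1).tolist() for z in (.204,.202,.198)])
E
```

```text
scene
........................ 125
........................ 126
........................ 127
........................ 128
........................ 129
........................ 130
........................ 131
........#######......... 132
.......##########....... 133
.......###########...... 134
.......###########...... 135
.......############..... 136
.......###########...... 137
.......##########....... 138
.........########....... 139
...........####......... 140
.....#.................. 141
.................#...... 142
........................ 143
........................ 144
........................ 145
........................ 146
........................ 147
........................ 148
scene
........................ 125
........................ 126
........................ 127
........................ 128
........................ 129
........................ 130
........................ 131
........................ 132
........................ 133
........................ 134
................#....... 135
.......##.....####...... 136
.......#####..#####..... 137
.......########
[... 1581 characters left out ...]
........................... 310
.........##................... 311
........###................... 312
.......#####.................. 313
.......#####.........#........ 314
.......#####.........##....... 315
.......#####.........##....... 316
.......#####..#.#######....... 317
........#####.########........ 318
........##############........ 319
.........############......... 320
...........########........... 321
.............................. 322
.............................. 323
.............................. 324
.............................. 325
.............................. 326
.............................. 327
centre z=.204/.198 [[[310.6, 312.9]], [[310.6, 313.6]], [[310.5, 314.9]]]
```

```bash
for i in 1 2 3 4 5; do python3 -m crank '[[[0,0,-1,0,-1],[0,0,-1,0,-1]]]' | grep -E 'pos|force'; done
python3 - <<'E'
from h import *
a=cam('scene'); d=cam('side')
for n,q in (('scene',a),('side',d)): print(n,[ (int(x[0]),x[1],x[2]) for x in blobs(q,*GRN,30,(290,125,140,200))[0]][:1 if n=='scene' else 3])
E
```

```text
ee_pos: [0.4255, 0.3951, 0.2019]
ft_force: [-10.6, -16.0, 35.6]
grip_force: 17.7
ee_pos: [0.4255, 0.395, 0.2021]
ft_force: [-7.8, -11.9, 28.3]
grip_force: 14.1
ee_pos: [0.4254, 0.395, 0.2022]
ft_force: [-7.1, -9.8, 21.2]
grip_force: 10.6
ee_pos: [0.4254, 0.395, 0.2024]
ft_force: [-4.5, -7.1, 13.5]
grip_force: 6.9
ee_pos: [0.4255, 0.3952, 0.2026]
ft_force: [-0.8, -2.8, 5.0]
grip_force: 2.4
scene [(32, array([407.3, 137.8]), array([402, 136,  11,   5], dtype=int32))]
side [(122, array([291.8, 241.6]), array([290, 222,   7,  33], dtype=int32)), (76, array([309.3, 317.3]), array([303, 311,  16,  11], dtype=int32))]
```

```bash
for i in 1 2 3 4 5; do python3 -m crank '[[[0,0,-2,0,-1],[0,0,-2,0,-1]]]' | grep -E 'pos|ft_force'; done
python3 - <<'E'
from h import *
a=cam('scene'); d=cam('side')
for n,q in (('scene',a),('side',d)): print(n,[ (int(x[0]),x[1],x[2]) for x in blobs(q,*GRN,30,(290,125,140,200))[0]][:1 if n=='scene' else 3])
E
```

```text
ee_pos: [0.4256, 0.3953, 0.2044]
ft_force: [-2.1, -2.4, 4.0]
ee_pos: [0.4256, 0.3954, 0.2062]
ft_force: [0.1, -1.2, 3.8]
ee_pos: [0.4256, 0.3954, 0.2082]
ft_force: [0.6, -0.1, 1.4]
ee_pos: [0.4253, 0.3954, 0.21]
ft_force: [0.2, -0.7, 0.1]
ee_pos: [0.4255, 0.3954, 0.2122]
ft_force: [0.2, 0.2, -0.1]
scene [(60, array([407.2, 136.6]), array([402, 133,  11,   8], dtype=int32))]
side [(156, array([292.7, 242.8]), array([290, 222,  12,  33], dtype=int32)), (117, array([309.7, 316.2]), array([303, 309,  16,  13], dtype=int32))]
```

The force trace shows the full 6 mm spring travel (z 0.2026 to 0.2086), so the button went fully down and came back up. Next I'll retreat, check, and hand in.

```bash
python3 -m crank '[[[0,0,-40,0,-1],[0,0,-80,0,-1],[0,0,-110,0,-1],[-60,0,-110,0,-1],[-110,0,-110,0,-1],[-160,0,-110,0,-1],[-210,0,-110,0,-1],[-260,0,-110,0,-1],[-300,0,-110,0,-1],[-300,0,-110,0,-1],[-300,0,-110,0,-1],[-300,0,-110,0,-1],[-300,0,-110,0,-1]]]'
python3 - <<'E'
from h import *
a=cam('scene','end_s.png'); d=cam('side'); w=cam('wrist')
o=np.vstack([np.hstack([a['image'][110:330,60:460],cv2.resize(d['image'][240:360,230:390],(300,220))]),np.pad(cv2.resize(w['image'][:270],(560,270)),((0,0),(0,140),(0,0)))])
cv2.imwrite('pics/end.png',o[:,:,::-1])
E
```

```text
time: 47.95
ee_pos: [0.522, 0.1131, 0.3222]
eef_rot: [0.581, 0.814, 0.0, 0.0]
ft_force: [0.0, 0.5, 0.6]
width: 0.0005
grip_force: 0.0
```

View pics/end.png

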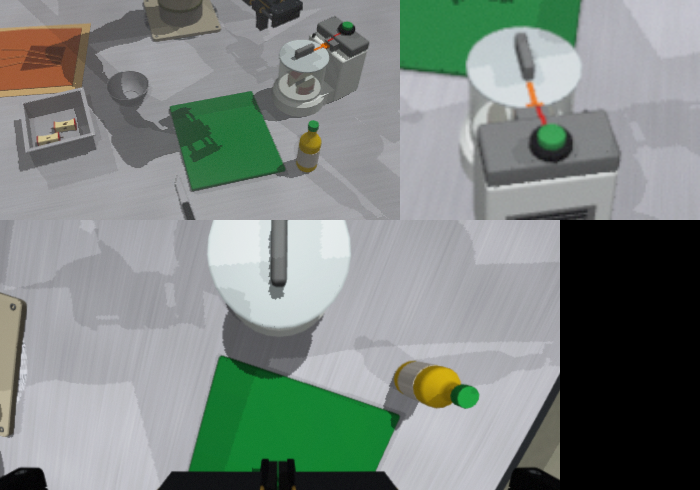

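The lid is locked, the button is up, both cores are in the pan, the board is empty and the bystanders haven't moved.

```bash
python3 -c "
from bench import r
print(r.close_job())"
```

```text
the job is handed in; nothing more can be done
None
```

The job is handed in, with no verdict returned: all three apple pieces are in the bowl, both cores are in the pan, the lid is locked, and only then was the button pressed fully and released; the wrist force reached about 47 N during the press.

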